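# Hook out the sample tray from under the bench riser

### The job

Take the hooked rod from its rest, reach it under the bench riser, catch the loop on the front of the slide-out tray and pull the tray out fully to its front stop without tipping the jars that stand in it. Then unhook the rod and lay it back in the two notches of its rest, pointing the same way as before, leaving the tray out. Do not touch the tray with the gripper or arm, and leave the bottles, the glassware and the tripod around where they stand.

Things in the scene. Friction and masses are not known exactly. Their poses are not given: they have to be found in the camera images.
- riser: fixed bench riser: grey board 140 mm deep (x), 260 wide (y), underside 140 and top 158 mm above the bench, on four 16 mm legs at x +-58, y +-118. Origin on the bench under the board's centre; x points away from the robot, so the front edge is at x = -70. Two 7 mm high tray runners (y +-50) reach out to x = -87, with 12 mm high end blocks at -91. A jar and a beaker stand on the board
- tray (a joint): how far the tray is pulled out along the riser's -x, m: 0 in, 0.11 at its front stop; starts at 0 to 0.02 and stays where left (2.5 N of friction plus 8 N per m/s). Open steel tray 170 mm long, 150 wide, walls up to 44 mm above the bench, with a 70 mm wide, 50 mm high bracket on its front. Its rear end, which shows behind the riser, is 207 mm behind the loop's centre
- eye (a point): centre of the pull loop on the tray's front: level loop of 8 mm round bar, 45 mm above the bench; opening 50 mm wide (y), from 21 mm before this point to the tray 34 mm behind; front bar straight for y +-16, then cut corners. At riser x = -14 mm minus the joint value, y = 0: at first 36 to 56 mm behind the board's front edge, hidden from above; 54 mm before it when out. Axes as riser
- hook_grip (a point): centre of the hooked rod's black handle: 64 mm long (x), 20 wide (y, grip here), 26 high; starts 75 mm above the bench in its rest. x points along the rod to the hook, z up. A 10 mm square bar runs on its axis from x = -55 to 140 mm, where a hook of 9 mm round steel turns down, ending 46 mm below the axis; the hook's inner face is at x = 143 mm. 160 g, balance point 10 mm ahead of here
- hook_tip (a point): the hook's point, 142 mm ahead (x) and 42 mm below the handle's centre (centre of its 9 mm round end); axes as the handle
- rest_mid (a point): where the handle's centre lies when the rod is home: middle of a fixed dark steel rest on the robot's left or right, 75 mm above the bench. x points the way the hook lies, away from the robot. Base 120 x 60 x 10 mm; two posts 8 mm thick, 30 wide at x +-42, each with a notch 19 mm wide (floor 70, prong tops 92 mm above the bench) for the square bar either side of the handle, 6 mm play along x
- jar_a: loose amber jar in the tray, on its left (riser +y) side, 44 mm across, 75 mm tall; origin at its underside, z up its axis
- jar_b: loose clear jar in the tray, right (riser -y) side, same size; origin at its underside, z up its axis
- hook: the hooked rod itself, 208 mm long; origin under the handle's centre at the handle's underside, axes as hook_grip
- amber: bystander: amber reagent bottle 90 mm across, 220 mm tall, left of the riser; origin at its underside
- flat_jar: bystander: white plastic jar 68 mm across, 85 mm tall on the riser's board; origin at its underside
- beaker: bystander: glass beaker 72 mm across, 90 mm tall on the riser's board; origin at its underside
- tripod: bystander: dark steel tripod with a round gauze, 125 mm across, 160 mm tall, on the side opposite the rest; origin on the bench at its middle
- cylinder: bystander: glass measuring cylinder 180 mm tall on a 70 mm foot, right of the riser; origin at its underside

How it is judged:
On the way, in this order (a step that is already met when the one before it is completed fails the run):
1. the hook's point is down inside the loop while the tray is still in (horizontal distance between hook_tip and eye below 0.035 m and z of hook_tip in the frame of eye below -0.004 m and value of joint tray below 0.05 m), for 0.1 s.
2. the tray is pulled out to its front stop with the hook in the loop (horizontal distance between hook_tip and eye below 0.035 m and z of hook_tip in the frame of eye below -0.004 m and value of joint tray above 0.098 m), for 0.1 s.
At the end, for the whole second after the job is handed in: the tray is within 12 mm of its front stop, the hooked rod lies still in both notches of its rest (handle within 15 mm along, 12 mm across and 6 mm in height of the rest's middle) with its hook forward and down as at the start, and both jars in the tray stand upright (value of joint tray above 0.098 m and x of hook_grip in the frame of rest_mid between -0.015 and 0.015 m and y of hook_grip in the frame of rest_mid between -0.012 and 0.012 m and z of hook_grip in the frame of rest_mid between -0.006 and 0.006 m and x of hook_tip in the frame of rest_mid above 0.1 m and z of hook_tip in the frame of rest_mid below -0.02 m and linear speed of hook below 0.02 m/s and angle between each of jar_a, jar_b's own z axis and vertical below 0.2 rad); the robot touches nothing.
It fails at once if the gripper or arm touches the tray (contact force between any of the fingers, the arm and tray above 0.5 N).
It fails at once if a jar in the tray tips (angle between any of jar_a, jar_b's own z axis and vertical above 0.4 rad).
It fails at once if a bottle, piece of glassware or the tripod is moved more than 30 mm (distance of any of amber, flat_jar, beaker, tripod, cylinder from where it was at the start of the episode above 0.03 m).
It also fails if it takes over 58 s, if anything falls off the work surface, if the arm or the gripper's body presses on something with over 40 N, if the wrist force passes 120 N, or if a joint passes its speed limit or range.

### The arm

A 6-joint arm with a two-finger parallel gripper is mounted at the origin on the work surface. World frame = base frame: x ahead of the robot, y to its left, z up, the work surface at z = 0. Lengths are in m, angles in rad, forces in N, time in s.
With the tool pointing down it reaches from about 0.325 to 0.775 m from the base axis. Payload 5.5 kg.
Tool frame: the origin (TCP) lies between the finger pads; the fingertips stand env.nose_length ahead of it and the grasp point (between the pads) lies 2 mm behind it (env.nose_length is the distance from the TCP to the fingertips, in m); x points along the fingers, z is the direction in which the jaws open and shut, and the axes are right-handed (so a half turn about x gives the same grasp; the last joint's range is limited). The gripper opens to 85 mm and grips with 20 to 120 N. Pads are 22 mm wide; open, the fingers measure 114 mm over their backs; the gripper's body (76 mm by 85 mm) begins 54 mm behind the grasp point. The pads swing forward as they close: fully open they stand 13 mm farther back than shut.
Start: joints at [-1.312, 0.091, 1.231, -0, 1.82, -0.057], TCP at [0.186, -0.57, 0.248] pointing down, gripper open.
Joint ranges: [-2.87, 2.87], [-0.86, 2.18], [0.17, 2.46], [-1.51, 4.65], [0.06, 2.69], [-2.65, 2.65]. Speed limits (rad/s): [2.57, 2.57, 3.01, 3.14, 3.14, 3.14].

### API

Orientations are given as a unit quaternion [x, y, z, w].
In Python, from station import env, vision gives the robot as it stands. The module is installed in compiled form; this text tells all that it offers.
- The arm moves only by the tool carry_out, never from a script. Its argument "motion" is a list of rows, each a list of 7 numbers: the shift along the world's x, y, z in m, then the turn, a rotation vector about the world's x, y, z in rad, then the opening, from 0 (shut) to 1 (fully open). In form: [[tx, ty, tz, rx, ry, rz, hand], ...]. A call has exactly 10 rows; each row is the pose to reach, as a shift and turn from the pose commanded when the call began; what a row does not reach only later rows make up. A row lasts 1/12 s, in which the tool goes at most 41.7 mm and 7.16 degrees, less where a joint would pass 70% of its speed; a pose out of reach is approached as far as the arm can. A call with a gripper value outside its range is refused whole. The fingers move at their own pace and stop on an object; "squeeze" is the grip in N (left out, the last holds). Time passes only in rows, so rows that repeat a pose let the fingers close, or fill a call up. It gives the time, the measured TCP pose, the force and the opening at its end, in the units of the state.
- env.observe(): the state, without advancing time (a new reading comes with each control period).
- vision.capture(name): name is "scene" or "top" or "wrist"; returns a dict with "image" (384x512x3 uint8, blue, green, red), "mtx" (3x3 intrinsics, pixels), "world_to_cam" (4x4, takes a point from world to camera coordinates). Camera axes: x right, y up, looking along -z (the intrinsics and any distortion apply to the point x, -y, -z); pixel columns grow to the right and rows downward; lengths in m; the calibration is good to about 2 mm. A picture is of the moment at which its call begins. There is no depth.
- env.close_job(): hands the job in, once; it reports no verdict.
The state is a dict: "time": time; "joint_pos": joint angles; "qd": joint speeds; "effort": joint torques, N m; "position": TCP position; "ee_rot": TCP orientation; "ft_force": force on the tool from outside, world axes, zero at the start; "ft_torque": the same for the moment, N m; "width": opening from 0.0 (shut) to 1.0 (fully open).
Only numpy, scipy, OpenCV 4.12 (cv2) and the standard library are available. Lean on these libraries where they do the work, as an engineer would, in place of code of your own. Each camera call takes 0.05 s, during which the arm holds its last target.

## Working session

There is one attempt and no reset: what is moved stays moved. The work goes in short steps, Python scripts to look and compute and a tool call to move; the robot and the scene stay as the last step left them, time stands still between calls to the robot, and variables do not carry over. Pictures are saved under pics/ and viewed, and the job is handed in when it is done.

Besides the shell and the picture viewer there is one more tool, called after "Emit:" as name(argument=value, ...) on one line, values as JSON. carry_out: Moves the arm, as the interface text tells. Its arguments: {"type":"object","properties":{"motion":{"type":"array"},"squeeze":{"type":"number"}},"required":["motion"]}

```bash
mkdir -p pics
python3 - <<'E'
from station import env, vision
import cv2, numpy as np
o=env.observe(); print({k:np.round(v,3) for k,v in o.items()}, env.nose_length)
for n in ["scene","top","wrist"]:
    c=vision.capture(n); cv2.imwrite(f"pics/{n}0.png",c["image"])
    print(n,np.round(c["mtx"],1).tolist(),np.round(c["world_to_cam"],3).tolist(),[k for k in c])
E
```

```text
{'time': np.float64(0.0), 'joint_pos': array([-1.312,  0.092,  1.232, -0.   ,  1.82 , -0.057]), 'qd': array([-0.001, -0.001,  0.   , -0.   , -0.001,  0.001]), 'effort': array([ 0.0000e+00, -4.5873e+01, -4.1802e+01, -0.0000e+00,  1.2000e-02,
        0.0000e+00]), 'position': array([ 0.186, -0.57 ,  0.247]), 'ee_rot': array([ 0.416,  0.573, -0.415,  0.572]), 'ft_force': array([-0.633, -0.856, -0.281]), 'ft_torque': array([-0.029, -0.016,  0.007]), 'width': np.float64(0.999)} 0.017
scene [[405.5, 0.0, 258.2], [0.0, 405.5, 201.1], [0.0, 0.0, 1.0]] [[-0.546, 0.838, 0.011, 0.326], [-0.58, -0.387, 0.717, 0.278], [0.605, 0.385, 0.697, -1.555], [0.0, 0.0, 0.0, 1.0]] ['image', 'mtx', 'world_to_cam']
top [[398.3, 0.0, 259.1], [0.0, 398.3, 198.1], [0.0, 0.0, 1.0]] [[-0.029, -0.999, 0.027, 0.006], [0.995, -0.027, 0.094, -0.614], [-0.093, 0.03, 0.995, -1.137], [0.0, 0.0, 0.0, 1.0]] ['image', 'mtx', 'world_to_cam']
wrist [[318.0, 0.0, 255.8], [0.0, 318.0, 195.9], [0.0, 0.0, 1.0]] [[0.31, -0.951, 0.0, -0.601], [0.915, 0.298, -0.272, 0.035], [0.259, 0.084, 0.962, -0.378], [0.0, 0.0, 0.0, 1.0]] ['image', 'mtx', 'world_to_cam']
```

Run:
```python
import cv2
for n in ["scene","top","wrist"]:
    i=cv2.imread(f"pics/{n}0.png"); cv2.imwrite(f"pics/{n}0b.png",cv2.resize(i,(768,576),interpolation=cv2.INTER_CUBIC))
```

```text
(no output)
```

View pics/scene0b.png

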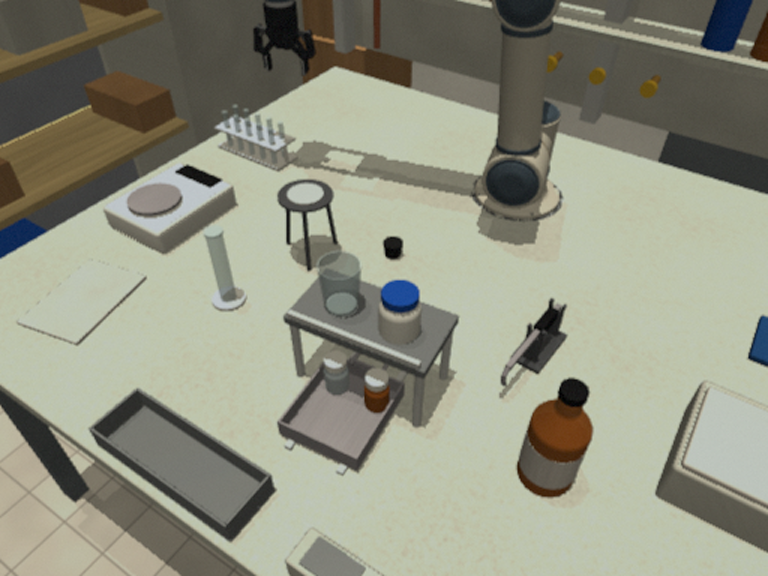

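View pics/top0b.png

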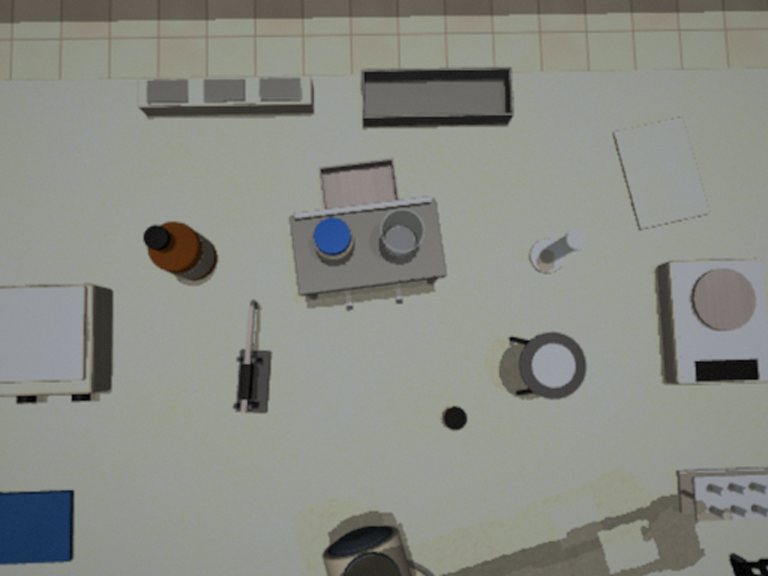

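View pics/wrist0b.png

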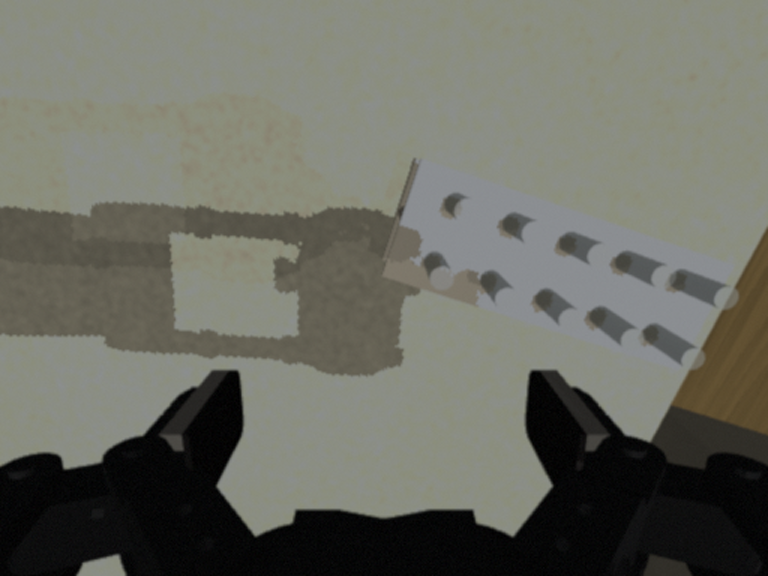

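The top view shows the riser at about (370,250) in the 1.5x picture, the rest and rod at (247,380) with the hook at (253,303), and the tray's rear at (358,165). I'll enlarge these for accurate pixels.

Run:
```python
import cv2
def crop(n,x0,y0,w,h,s,out):
    i=cv2.imread(f"pics/{n}0.png")[y0:y0+h,x0:x0+w]
    i=cv2.resize(i,None,fx=s,fy=s,interpolation=cv2.INTER_CUBIC)
    i=cv2.convertScaleAbs(i,alpha=1.3,beta=20)
    for k in range(0,w,10): cv2.putText(i,str(x0+k),(k*s,8),0,.3,(0,0,255),1) if k%20==0 else 0; cv2.line(i,(k*s,10),(k*s,14),(0,0,255),1)
    for k in range(0,h,10): cv2.putText(i,str(y0+k),(0,k*s+3),0,.3,(0,0,255),1)
    cv2.imwrite(f"pics/{out}.png",i)
crop("top",140,190,60,95,6,"c_rest")
crop("top",185,95,120,120,5,"c_riser")
crop("scene",325,190,60,75,8,"c_srest")
crop("scene",180,160,130,160,4,"c_sriser")
```

```text
(no output)
```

View pics/c_rest.png

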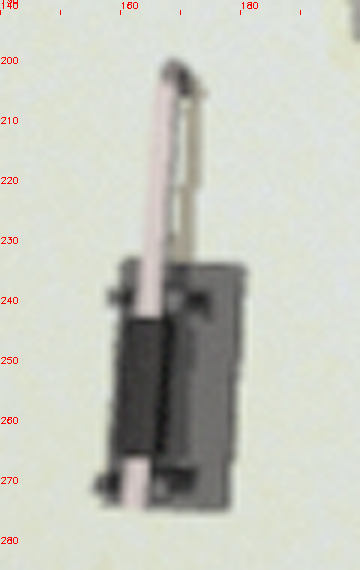

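View pics/c_riser.png

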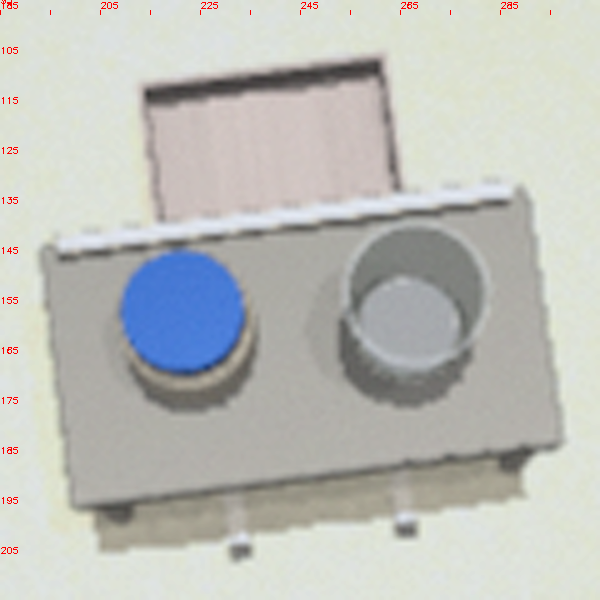

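View pics/c_srest.png

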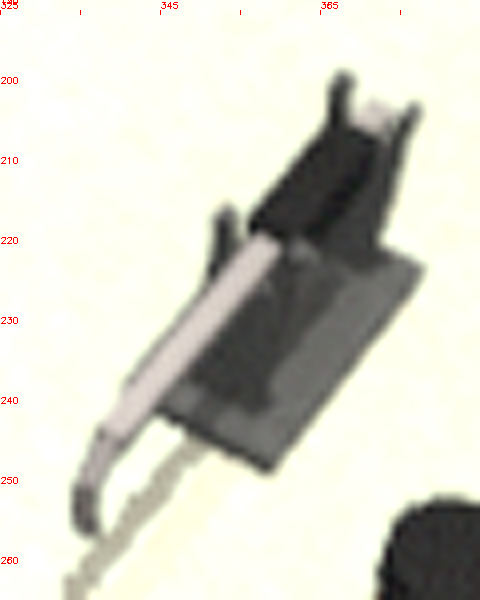

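View pics/c_sriser.png

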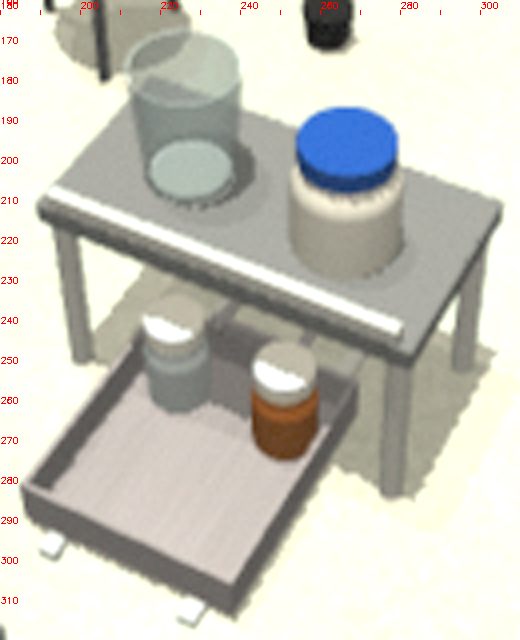

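```bash
cat > h.py <<'E'
import numpy as np, cv2
from scipy.optimize import least_squares
from station import env, vision
def cam(n): return vision.capture(n)
def proj(c,P):
    P=np.atleast_2d(P); q=P@c["world_to_cam"][:3,:3].T+c["world_to_cam"][:3,3]
    q=q*[1,-1,-1]; u=q@c["mtx"].T; return u[:,:2]/u[:,2:]
def back(c,uv,z):
    R=c["world_to_cam"][:3,:3];t=c["world_to_cam"][:3,3]
    d=np.linalg.inv(c["mtx"])@[uv[0],uv[1],1]; d=R.T@(d*[1,-1,-1]); o=-R.T@t
    return o+d*(z-o[2])/d[2]
def T(p,L):
    x,y,a=p; L=np.atleast_2d(L); c,s=np.cos(a),np.sin(a)
    return np.c_[x+c*L[:,0]-s*L[:,1],y+s*L[:,0]+c*L[:,1],L[:,2]]
def fit(obs,p0):
    def r(p): return np.concatenate([(proj(c,T(p,L))-np.array(uv)).ravel() for c,L,uv in obs])
    s=least_squares(r,p0); return s.x,s.fun.reshape(-1,2)
def crop(img,x0,y0,w,h,s,out):
    i=img[y0:y0+h,x0:x0+w]
    i=cv2.resize(i,None,fx=s,fy=s,interpolation=cv2.INTER_CUBIC)
    i=cv2.convertScaleAbs(i,alpha=1.3,beta=20)
    for k in range(0,w,10):
        if k%20==0: cv2.putText(i,str(x0+k),(k*s,8),0,.3,(0,0,255),1)
        cv2.line(i,(k*s,10),(k*s,14),(0,0,255),1)
    for k in range(0,h,10): cv2.putText(i,str(y0+k),(0,k*s+3),0,.3,(0,0,255),1)
    cv2.imwrite(f"pics/{out}.png",i)
E
python3 - <<'E'
from h import *
np.set_printoptions(precision=4,suppress=True)
t=cam("top");s=cam("scene")
B=[[.07,.13,.158],[.07,-.13,.158],[-.07,-.13,.158],[-.07,.13,.158]]
ot=(t,B,[[193,143.6],[290,132.4],[297.6,183.6],[199.4,196.4]])
ob=(t,[[-.091,.05,.012],[-.091,-.05,.012]],[[233,204.5],[266,200]])
os_=(s,[[.07,-.13,.158],[-.07,.13,.158],[.07,.13,.158]],[[189.5,211],[305.5,212],[282,248.5]])
for o in ([ot],[ob],[os_],[ot,ob,os_]):
    p,r=fit(o,[.5,0,0]); print("riser",p,r.round(1).tolist())
pr=p
for c,uv in((t,[213.4,112.4]),(t,[262,106]),(s,[185.5,281]),(s,[238.7,306])):
    w=back(c,uv,.044); a=pr[2]; d=w[:2]-pr[:2]; print("tray rear in riser", d[0]*np.cos(a)+d[1]*np.sin(a), -d[0]*np.sin(a)+d[1]*np.cos(a))
ob=(t,[[.06,.03,.01],[.06,-.03,.01],[-.06,-.03,.01],[-.06,.03,.01]],[[160.3,233.3],[181,234],[178.3,275],[157,274.2]])
oh=(t,[[.032,.01,.088],[.032,-.01,.088],[-.032,-.01,.088],[-.032,.01,.088]],[[162,243],[168.7,243],[167.8,265.8],[160.3,265.8]])
ox=(t,[[-.055,0,.08],[.139,0,.08]],[[162.3,274.5],[168.5,203]])
osc=(s,[[.06,-.03,.01],[.06,.03,.01],[-.06,.03,.01]],[[344.5,241.5],[359,249],[378,223.5]])
for o in([ob],[oh],[ox],[osc],[ob,osc],[oh,ox],[ob,osc,oh,ox]):
    p,r=fit(o,[.35,.2,0]); print("rest",p,r.round(1).tolist())
for n,uv,z in(("amber",[104,158],.22),("flat",[222,157],.243),("beaker",[268,157],.248)):
    print(n,back(t,uv,z))
print(back(s,[549/1.5,480/1.5],0.0))
E
```

```text
riser [0.6926 0.0257 0.101 ] [[-0.4, 0.2], [0.6, -0.6], [0.3, 0.3], [-0.6, 0.1]]
riser [0.694  0.0263 0.1089] [[-0.2, 0.0], [0.2, -0.0]]
riser [0.6963 0.03   0.0859] [[-1.3, -0.6], [1.0, -0.9], [0.2, 1.0]]
riser [0.6939 0.0269 0.0973] [[-0.7, -0.5], [0.3, -0.9], [-0.2, -0.0], [-1.1, -0.6], [-0.8, -0.1], [-0.3, 0.2], [-1.7, -1.2], [0.3, -2.5], [0.2, -0.6]]
tray rear in riser 0.18243366911673475 0.07122625976497243
tray rear in riser 0.18480160713675597 -0.07312486294689374
tray rear in riser 0.1889897802643072 -0.06986890021573672
tray rear in riser 0.18848415540335142 0.0798589116099057
rest [ 0.4586  0.2548 -0.0783] [[0.0, -0.4], [-0.1, -0.1], [-0.2, 0.3], [0.3, 0.2]]
rest [ 0.4611  0.2515 -0.0607] [[-0.3, -0.6], [0.3, -0.3], [-0.0, 0.6], [0.1, 0.3]]
rest [ 0.4624  0.2549 -0.0943] [[0.0, -0.4], [-0.0, 0.4]]
rest [ 0.4672  0.2646 -0.0195] [[-2.8, -1.1], [2.5, 0.9], [0.3, 0.0]]
rest [ 0.4609  0.2593 -0.0452] [[-2.2, -0.8], [-2.3, -1.2], [-1.1, -0.7], [-0.5, -0.2], [-4.0, -3.8], [0.9, -1.5], [-0.3, -1.7]]
rest [ 0.4615  0.2524 -0.0812] [[-0.4, -0.8], [0.2, -0.4], [-0.6, 0.5], [-0.5, 0.1], [1.2, -0.1], [0.2, 0.7]]
rest [ 0.4611  0.2559 -0.0643] [[-0.7, -1.1], [-0.8, -1.1], [-0.3, -0.7], [0.2, -0.5], [-5.4, -4.5], [-0.7, -2.0], [-1.1, -1.8], [-1.9, -0.5], [-1.3, -0.3], [-1.7, 0.6], [-1.6, 0.4], [0.2, 0.1], [-1.9, 0.8]]
amber [0.7041 0.3696 0.22  ]
flat [0.6951 0.0808 0.243 ]
beaker [ 0.6914 -0.0295  0.248 ]
[0.7151 0.3854 0.    ]
```

Run:
```python
from h import *
from scipy.spatial.transform import Rotation as R
np.set_printoptions(precision=4,suppress=True)
o=env.observe(); r=R.from_quat(o["ee_rot"]); print(r.as_matrix())
z=r.as_matrix()[:,2]; print("jaw yaw",np.arctan2(z[1],z[0]), "target line yaw", np.pi/2-.08)
t=cam("top"); print(back(t,[368,243],.16))
```

```text
[[-0.0003  0.9506  0.3106]
 [ 0.0009  0.3106 -0.9506]
 [-1.      0.     -0.001 ]]
jaw yaw -1.255007639755456 target line yaw 1.4907963267948965
[ 0.4771 -0.2861  0.16  ]
```

Emit:
carry_out(motion=[[0.0125, 0.0374, 0, 0, 0, 0.124, 1], [0.025, 0.0748, 0, 0, 0, 0.248, 1], [0.0375, 0.1122, 0, 0, 0, 0.372, 1], [0.05, 0.1496, 0, 0, 0, 0.496, 1], [0.0625, 0.187, 0, 0, 0, 0.62, 1], [0.075, 0.2244, 0, 0, 0, 0.744, 1], [0.0875, 0.2618, 0, 0, 0, 0.868, 1], [0.1, 0.2992, 0, 0, 0, 0.992, 1], [0.1125, 0.3366, 0, 0, 0, 1.116, 1], [0.125, 0.374, 0, 0, 0, 1.24, 1]])

```text
time: 1.13
position: [0.3113, -0.1946, 0.2484]
ee_rot: [0.003, 0.707, -0.004, 0.707]
ft_force: [0.2, -0.1, -0.3]
width: 1.002
```

Emit:
carry_out(motion=[[0.0125, 0.0374, 0, 0, 0, 0.124, 1], [0.025, 0.0748, 0, 0, 0, 0.248, 1], [0.0375, 0.1122, 0, 0, 0, 0.372, 1], [0.05, 0.1496, 0, 0, 0, 0.496, 1], [0.0625, 0.187, 0, 0, 0, 0.62, 1], [0.075, 0.2244, 0, 0, 0, 0.744, 1], [0.0875, 0.2618, 0, 0, 0, 0.868, 1], [0.1, 0.2992, 0, 0, 0, 0.992, 1], [0.1125, 0.3366, 0, 0, 0, 1.116, 1], [0.125, 0.374, 0, 0, 0, 1.24, 1]])

```text
time: 1.97
position: [0.4364, 0.1799, 0.2484]
ee_rot: [-0.409, 0.577, 0.408, 0.577]
ft_force: [1.2, -0.2, 0.9]
width: 0.998
```

Emit:
carry_out(motion=[[0.0125, 0.0375, 0, 0, 0, 0.124, 0.7], [0.025, 0.075, 0, 0, 0, 0.248, 0.7], [0.025, 0.075, -0.02, 0, 0, 0.266, 0.7], [0.025, 0.075, -0.04, 0, 0, 0.266, 0.7], [0.025, 0.075, -0.05, 0, 0, 0.266, 0.7], [0.025, 0.075, -0.05, 0, 0, 0.266, 0.7], [0.025, 0.075, -0.05, 0, 0, 0.266, 0.7], [0.025, 0.075, -0.05, 0, 0, 0.266, 0.7], [0.025, 0.075, -0.05, 0, 0, 0.266, 0.7], [0.025, 0.075, -0.05, 0, 0, 0.266, 0.7]])

```text
time: 2.8
position: [0.4618, 0.2525, 0.1999]
ee_rot: [-0.48, 0.519, 0.479, 0.521]
ft_force: [-0.4, 1.0, 0.2]
width: 0.698
```

Run:
```python
from h import *
from scipy.spatial.transform import Rotation as R
np.set_printoptions(precision=4,suppress=True)
o=env.observe(); r=R.from_quat(o["ee_rot"]).as_matrix(); print(o["time"],o["position"],o["joint_pos"],r)
z=r[:,2];print(np.arctan2(z[1],z[0]),o["ft_force"],o["width"])
w=cam("wrist"); cv2.imwrite("pics/w1.png",cv2.resize(w["image"],(768,576),interpolation=cv2.INTER_CUBIC))
np.savez("w1.npz",**w)
```

```text
2.8 [0.4618 0.2525 0.1999] [ 0.4357 -0.1142  1.5198  0.      1.7333 -1.0546] [[ 0.0025 -0.9968  0.0804]
 [ 0.0012  0.0804  0.9968]
 [-1.     -0.0024  0.0013]]
1.4903369583660113 [-0.4215  0.9594  0.2103] 0.6977461820038869
```

View pics/w1.png

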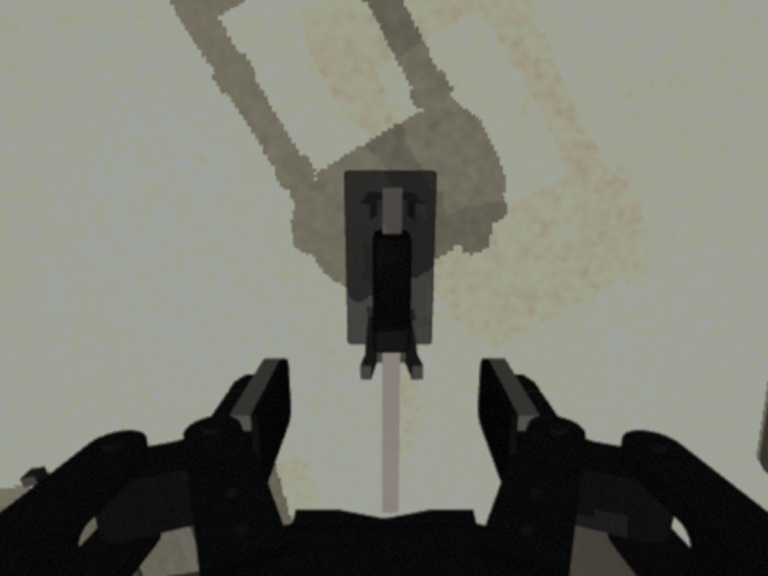

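The wrist view shows the rod nearly in line with the gripper, with its bar from (392,187) to (390,510) and the handle between columns 372 and 411. It's centred between the fingers.

Run:
```python
from h import *
np.set_printoptions(precision=4,suppress=True)
w=dict(np.load("w1.npz")); crop(w["image"],220,105,80,145,4,"w1c")
g=lambda u,v,z: back(w,[u/1.5,v/1.5],z)
a=g(392.5,187,.08);b=g(390,505,.08);print("bar",a,b,"yaw",np.arctan2(*(b-a)[1::-1]))
d=(b-a)[:2]/np.linalg.norm((b-a)[:2]); print("handle from bar rear", a[:2]+.055*d)
for c in([374,232],[411,232],[373,333],[411,333]): print(g(*c,.088))
ob=(w,[[.06,.03,.01],[.06,-.03,.01],[-.06,-.03,.01],[-.06,.03,.01]],np.array([[432,344],[347,343],[344.5,171],[436,171]])/1.5)
print(fit([ob],[.46,.25,-.08]))
```

```text
bar [0.4081 0.26   0.08  ] [0.5981 0.244  0.08  ] yaw -0.08396709618116775
handle from bar rear [0.4629 0.2554]
[0.4288 0.249  0.088 ]
[0.4303 0.2674 0.088 ]
[0.4824 0.2438 0.088 ]
[0.484  0.2639 0.088 ]
(array([ 0.4613,  0.2553, -0.0825]), array([[-0.2361,  0.4398],
       [ 0.1287,  1.0073],
       [-0.6173, -0.6278],
       [ 0.7138, -0.526 ]]))
```

View pics/w1c.png

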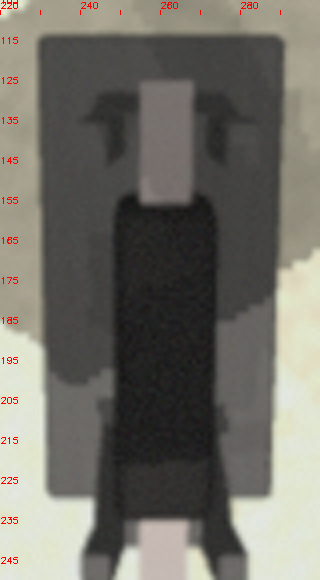

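Emit:
carry_out(motion=[[0, 0.003, -0.02, 0, 0, -0.004, 0.7], [0, 0.003, -0.045, 0, 0, -0.004, 0.7], [0, 0.003, -0.07, 0, 0, -0.004, 0.7], [0, 0.003, -0.095, 0, 0, -0.004, 0.7], [0, 0.003, -0.115, 0, 0, -0.004, 0.7], [0, 0.003, -0.127, 0, 0, -0.004, 0.7], [0, 0.003, -0.127, 0, 0, -0.004, 0.6], [0, 0.003, -0.127, 0, 0, -0.004, 0.4], [0, 0.003, -0.127, 0, 0, -0.004, 0.1], [0, 0.003, -0.127, 0, 0, -0.004, 0.0]], squeeze=60)

```text
time: 3.68
position: [0.4625, 0.2562, 0.0737]
ee_rot: [-0.479, 0.519, 0.478, 0.522]
ft_force: [-0.3, 1.0, -0.9]
width: 0.224
```

Emit:
carry_out(motion=[[0, 0, 0, 0, 0, 0, 0], [0, 0, 0, 0, 0, 0, 0], [0, 0, 0, 0, 0, 0, 0], [0, 0, 0, 0, 0, 0, 0], [0, 0, 0.005, 0, 0, 0, 0], [0, 0, 0.015, 0, 0, 0, 0], [0, 0, 0.03, 0, 0, 0, 0], [0, 0, 0.045, 0, 0, 0, 0], [0, 0, 0.055, 0, 0, 0, 0], [0, 0, 0.055, 0, 0, 0, 0]])

```text
time: 4.52
position: [0.4625, 0.2562, 0.1295]
ee_rot: [-0.479, 0.519, 0.478, 0.522]
ft_force: [-0.6, -0.7, -0.9]
width: 0.224
```

Run:
```python
from h import *
np.set_printoptions(precision=4,suppress=True)
o=env.observe(); print(o["time"],o["position"],o["ft_force"],o["ft_torque"],o["width"])
w=cam("wrist"); t=cam("top"); s=cam("scene")
cv2.imwrite("pics/w2.png",w["image"])
crop(t["image"],130,170,90,110,5,"t2"); crop(s["image"],310,170,80,95,6,"s2")
```

```text
4.5167 [0.4625 0.2562 0.1295] [-0.5998 -0.7344 -0.8713] [-0.0632  0.0018 -0.0229] 0.22381752988431647
```

View pics/s2.png

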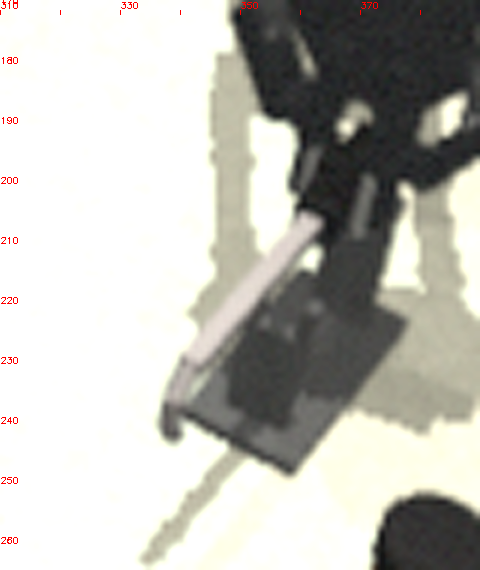

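View pics/w2.png

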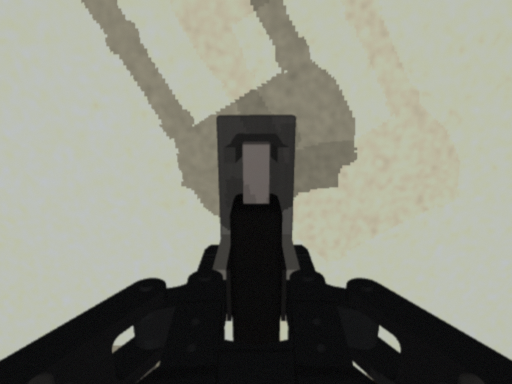

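View pics/t2.png

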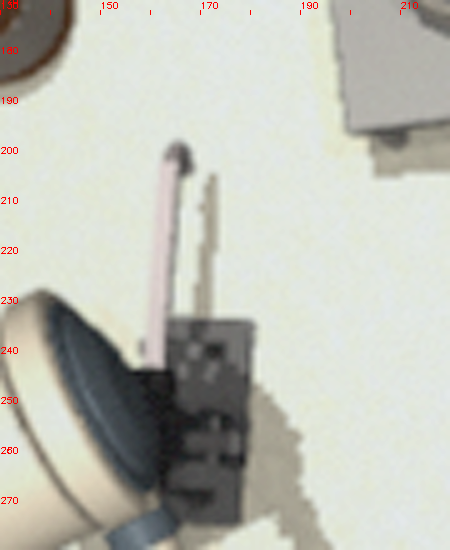

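The rod is held level with its hook forward. Next I carry it to the front of the riser.

Emit:
carry_out(motion=[[-0.005, -0.015, 0.01, 0, 0, 0, 0], [-0.012, -0.045, 0.01, 0, 0, 0.02, 0], [-0.02, -0.08, 0.01, 0, 0, 0.045, 0], [-0.03, -0.115, 0.006, 0, 0, 0.075, 0], [-0.04, -0.15, 0, 0, 0, 0.105, 0], [-0.049, -0.185, -0.006, 0, 0, 0.13, 0], [-0.057, -0.22, -0.012, 0, 0, 0.155, 0], [-0.063, -0.245, -0.016, 0, 0, 0.175, 0], [-0.067, -0.259, -0.016, 0, 0, 0.184, 0], [-0.067, -0.259, -0.016, 0, 0, 0.184, 0]])

```text
time: 5.5
position: [0.393, -0.0057, 0.1087]
ee_rot: [-0.523, 0.476, 0.524, 0.474]
ft_force: [-0.6, -0.3, -1.5]
width: 0.223
```

Run:
```python
from h import *
np.set_printoptions(precision=4,suppress=True)
o=env.observe(); print(o["time"],o["position"],o["ft_force"],o["ft_torque"],o["width"])
t=cam("top"); s=cam("scene")
crop(t["image"],180,100,130,160,4,"t3"); crop(s["image"],180,140,160,160,4,"s3")
```

```text
5.5 [ 0.393  -0.0057  0.1087] [-0.6079 -0.3377 -1.4983] [ 0.0388 -0.0056 -0.0496] 0.22300725682110661
```

View pics/t3.png

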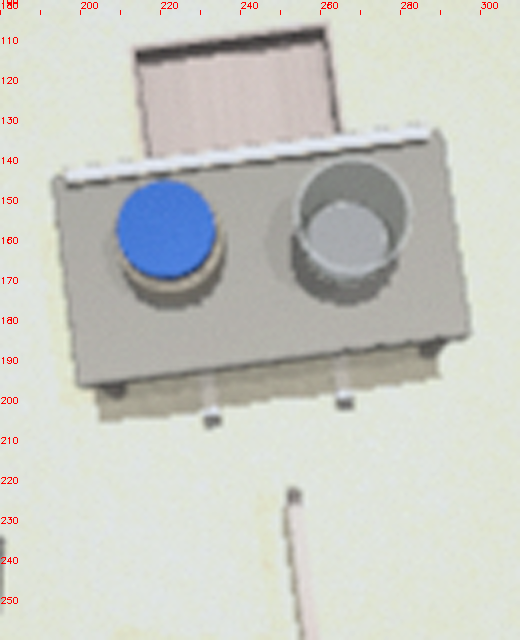

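View pics/s3.png

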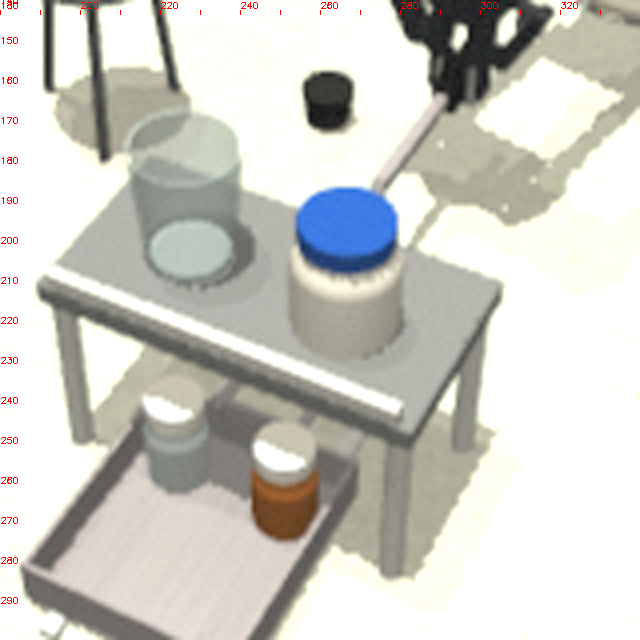

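Run:
```python
from h import *
np.set_printoptions(precision=4,suppress=True)
from scipy.spatial.transform import Rotation as R
o=env.observe(); print(o["time"],o["position"],o["qd"]); r=R.from_quat(o["ee_rot"]).as_matrix(); print(r)
t=cam("top"); y=np.arctan2(-r[0,2],r[1,2])
print("yaw",y)
b=back(t,[180+297/4-.4,100+590/4-.4],.115);a=back(t,[180+293/4-.4,100+505/4-.4],.115); print("bar pts",a,b,"yaw",np.arctan2(*(a-b)[1::-1]))
tip=back(t,[180+293.5/4-.4,100+491/4-.4],.107);print("hook front",tip, "exp", o["position"]+[.150*np.cos(y),.150*np.sin(y),0])
# runner midline
m=[back(t,[180+212/4-.4,100+419/4-.4],.012),back(t,[180+345/4-.4,100+401/4-.4],.012)];print(m,"mid",(m[0]+m[1])/2, np.arctan2(-(m[0]-m[1])[0],(m[0]-m[1])[1]))
```

```text
5.6 [ 0.394  -0.0034  0.1095] [ 0.0308  0.0104 -0.016   0.0054  0.0033  0.0038]
[[-0.0011 -0.9952 -0.0981]
 [ 0.0006 -0.0981  0.9952]
 [-1.      0.001   0.0007]]
yaw 0.098294375542002
bar pts [0.531  0.0098 0.115 ] [0.4742 0.0087 0.115 ] yaw 0.019148992440677526
hook front [0.5407 0.0091 0.107 ] exp [0.5433 0.0113 0.1095]
[array([0.5987, 0.0667, 0.012 ]), array([ 0.6094, -0.0322,  0.012 ])] mid [0.6041 0.0172 0.012 ] 0.10785384567175113
```

Emit:
carry_out(motion=[[0.005, 0.0005, 0.004, 0, 0, 0, 0], [0.02, 0.002, 0.004, 0, 0, 0, 0], [0.04, 0.004, 0.004, 0, 0, 0, 0], [0.06, 0.006, 0.004, 0, 0, 0, 0], [0.08, 0.008, 0.004, 0, 0, 0, 0], [0.1, 0.01, 0.004, 0, 0, 0, 0], [0.117, 0.012, 0.004, 0, 0, 0, 0], [0.13, 0.0135, 0.004, 0, 0, 0, 0], [0.138, 0.0143, 0.004, 0, 0, 0, 0], [0.14, 0.0145, 0.004, 0, 0, 0, 0]])

```text
time: 6.48
position: [0.5355, 0.0124, 0.1138]
ee_rot: [-0.525, 0.474, 0.525, 0.474]
ft_force: [-0.5, -0.7, -1.7]
width: 0.225
```

Run:
```python
from h import *
np.set_printoptions(precision=4,suppress=True)
t=cam("top"); s=cam("scene")
o=env.observe(); print(o["time"],o["position"],o["ft_force"],o["ft_torque"],o["width"])
crop(t["image"],180,100,130,160,4,"t4"); crop(s["image"],180,140,160,160,4,"s4")
crop(s["image"],215,220,80,50,9,"s4z")
# predicted hook tip pixel in scene
y=.098;h=o["position"]+[-.0005,-.0007,.0013]
print("tip px",proj(s,h+[.142*np.cos(y),.142*np.sin(y),-.042]), "eye px",proj(s,[.6735,.0244,.045]))
```

```text
6.5833 [0.5344 0.0119 0.114 ] [ 0.0723 -0.5293 -1.9326] [-0.0457  0.0218 -0.0352] 0.22161485932315725
tip px [[250.5927 227.4445]] eye px [[250.7724 233.9111]]
```

View pics/s4.png

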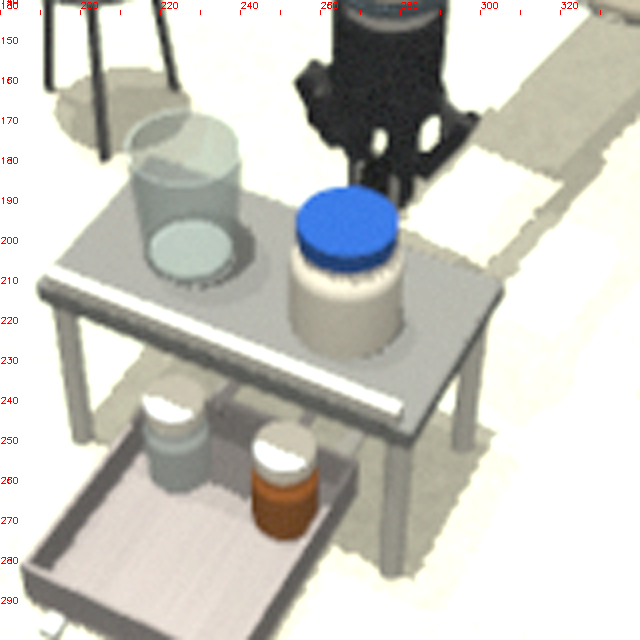

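View pics/t4.png

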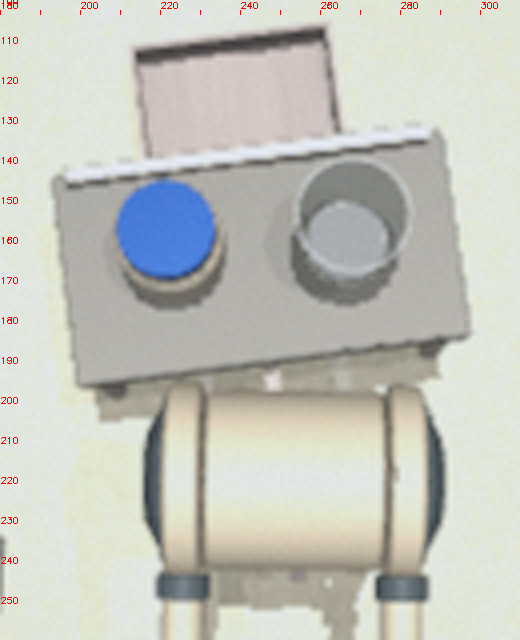

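View pics/s4z.png

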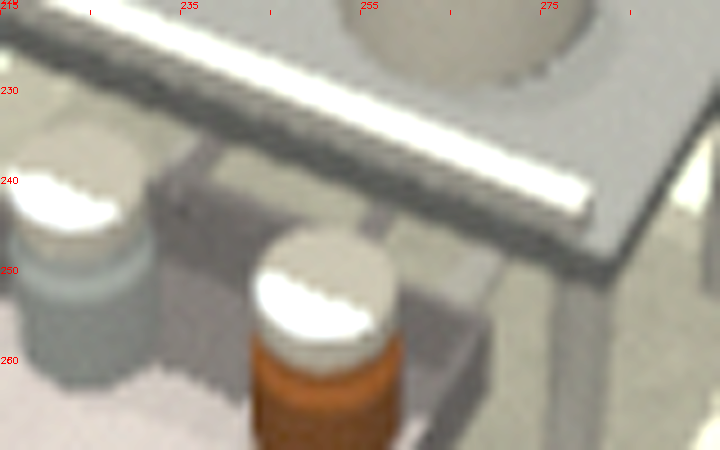

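Emit:
carry_out(motion=[[0, 0, -0.003, 0, 0, 0, 0], [0, 0, -0.008, 0, 0, 0, 0], [0, 0, -0.013, 0, 0, 0, 0], [0, 0, -0.018, 0, 0, 0, 0], [0, 0, -0.023, 0, 0, 0, 0], [0, 0, -0.028, 0, 0, 0, 0], [0, 0, -0.033, 0, 0, 0, 0], [0, 0, -0.037, 0, 0, 0, 0], [0, 0, -0.04, 0, 0, 0, 0], [0, 0, -0.04, 0, 0, 0, 0]])

```text
time: 7.42
position: [0.5339, 0.0112, 0.0733]
ee_rot: [-0.524, 0.475, 0.525, 0.474]
ft_force: [-0.4, 0.1, -1.7]
width: 0.223
```

Run:
```python
from h import *
np.set_printoptions(precision=4,suppress=True)
t=cam("top"); w=cam("wrist")
o=env.observe(); print(o["time"],o["position"],o["ft_force"],o["ft_torque"],o["width"])
cv2.imwrite("pics/w5.png",w["image"])
```

```text
7.5167 [0.5344 0.0112 0.0743] [ 0.6702 -0.5354 -1.5057] [-0.0037  0.0516 -0.0133] 0.22271073230960917
```

View pics/w5.png

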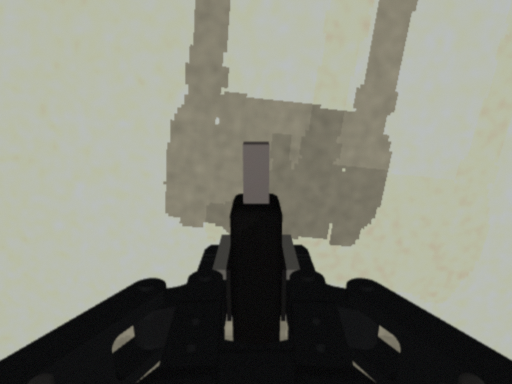

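Emit:
carry_out(motion=[[-0.003, -0.0003, 0, 0, 0, 0, 0], [-0.007, -0.0007, 0, 0, 0, 0, 0], [-0.012, -0.0012, 0, 0, 0, 0, 0], [-0.017, -0.0018, 0, 0, 0, 0, 0], [-0.022, -0.0023, 0, 0, 0, 0, 0], [-0.027, -0.0028, 0, 0, 0, 0, 0], [-0.032, -0.0033, 0, 0, 0, 0, 0], [-0.037, -0.0038, 0, 0, 0, 0, 0], [-0.041, -0.0042, 0, 0, 0, 0, 0], [-0.044, -0.0045, 0, 0, 0, 0, 0]])

```text
time: 8.35
position: [0.49, 0.0066, 0.0744]
ee_rot: [0.525, -0.474, -0.524, -0.474]
ft_force: [1.9, 0.1, -2.9]
width: 0.221
```

Run:
```python
from h import *
np.set_printoptions(precision=4,suppress=True)
t=cam("top"); s=cam("scene")
o=env.observe(); print(o["time"],o["position"],o["ft_force"],o["ft_torque"],o["width"])
crop(t["image"],180,100,130,110,5,"t6"); crop(s["image"],180,170,130,150,4,"s6")
```

```text
8.45 [0.4896 0.0066 0.0743] [ 0.3537  0.0135 -0.5838] [-0.0166  0.0189  0.044 ] 0.2255913520975861
```

View pics/t6.png

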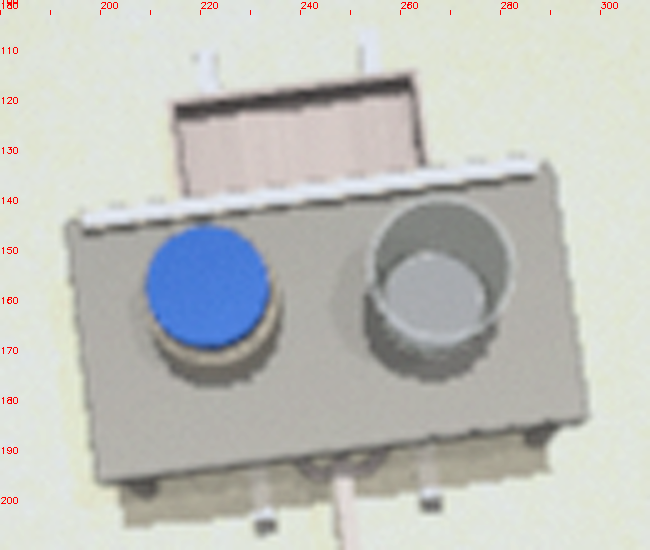

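View pics/s6.png

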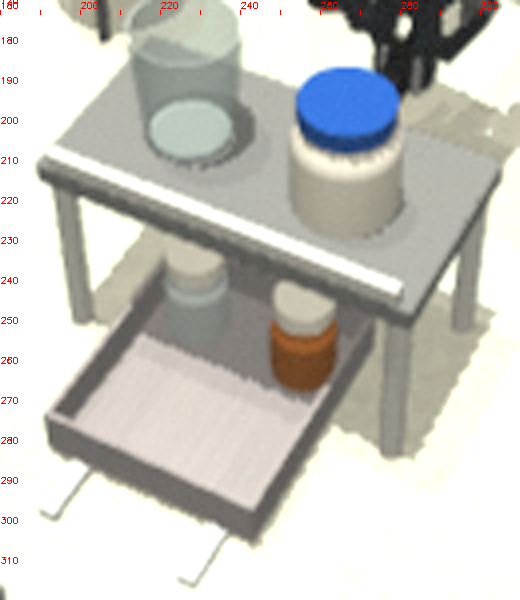

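The tray is following. Its rear edge moved from about row 106 to 115 in the top view, the loop's front bar shows at (247,192), and both jars are upright.

Emit:
carry_out(motion=[[-0.003, -0.0003, 0, 0, 0, 0, 0], [-0.007, -0.0007, 0, 0, 0, 0, 0], [-0.012, -0.0012, 0, 0, 0, 0, 0], [-0.017, -0.0018, 0, 0, 0, 0, 0], [-0.022, -0.0023, 0, 0, 0, 0, 0], [-0.027, -0.0028, 0, 0, 0, 0, 0], [-0.032, -0.0033, 0, 0, 0, 0, 0], [-0.038, -0.0039, 0, 0, 0, 0, 0], [-0.044, -0.0045, 0, 0, 0, 0, 0], [-0.05, -0.0052, 0, 0, 0, 0, 0]])

```text
time: 9.28
position: [0.4397, 0.0014, 0.0743]
ee_rot: [0.524, -0.474, -0.524, -0.474]
ft_force: [3.6, 0.8, -2.6]
width: 0.225
```

Emit:
carry_out(motion=[[-0.004, -0.0004, 0, 0, 0, 0, 0], [-0.008, -0.0008, 0, 0, 0, 0, 0], [-0.011, -0.0011, 0, 0, 0, 0, 0], [-0.014, -0.0014, 0, 0, 0, 0, 0], [-0.016, -0.0016, 0, 0, 0, 0, 0], [-0.018, -0.0018, 0, 0, 0, 0, 0], [-0.02, -0.002, 0, 0, 0, 0, 0], [-0.02, -0.002, 0, 0, 0, 0, 0], [-0.02, -0.002, 0, 0, 0, 0, 0], [-0.02, -0.002, 0, 0, 0, 0, 0]])

```text
time: 10.12
position: [0.4201, -0.0005, 0.0741]
ee_rot: [-0.524, 0.475, 0.525, 0.474]
ft_force: [-0.5, 0.1, -1.5]
width: 0.229
```

Run:
```python
from h import *
np.set_printoptions(precision=4,suppress=True)
t=cam("top"); s=cam("scene")
o=env.observe(); print(o["time"],o["position"],o["ft_force"],o["ft_torque"],o["width"])
crop(t["image"],180,100,130,150,4,"t7"); crop(s["image"],180,170,130,150,4,"s7")
m=np.array([.6041,.0172]);a=.103
for x in(-.124,-.118,-.112): print(x,proj(t,np.r_[m+(x+.091)*np.array([np.cos(a),np.sin(a)]),.045]),proj(t,np.r_[m+(x-.025+.091)*np.array([np.cos(a),np.sin(a)]),.045]),)
```

```text
10.2167 [ 0.4201 -0.0006  0.0741] [ 0.5792  0.0478 -1.6193] [-0.0505  0.0166  0.0202] 0.2233635941550464
-0.124 [[250.7846 212.4601]] [[251.919  221.0932]]
-0.118 [[250.513  210.3932]] [[251.6463 219.0182]]
-0.112 [[250.2417 208.3283]] [[251.3739 216.9451]]
```

View pics/t7.png

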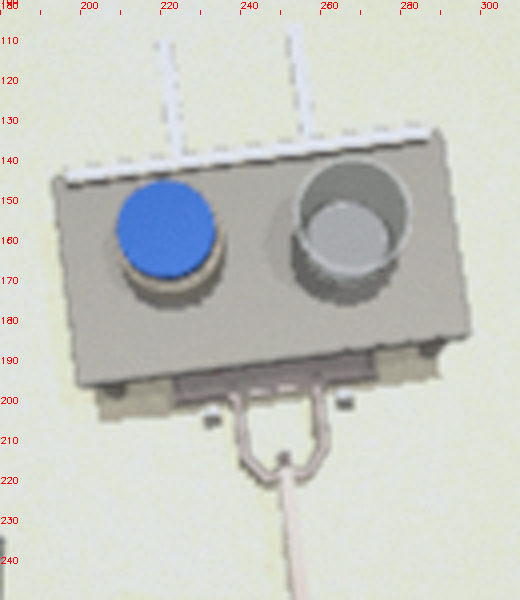

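View pics/s7.png

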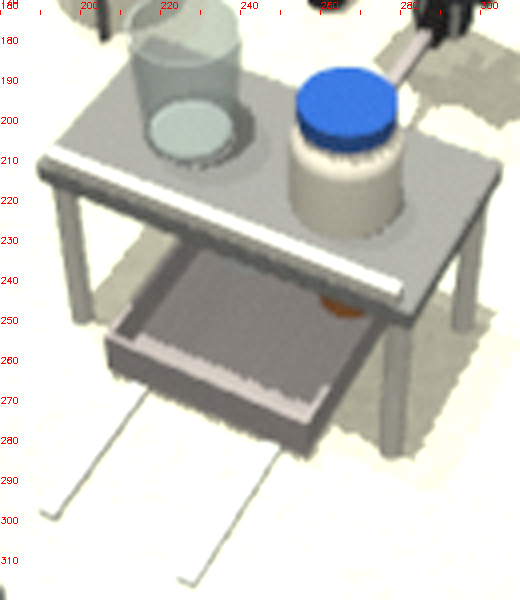

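The loop's front bar is at row 219 in the top view, which puts the tray at about 0.104. I'll ease it on to the stop.

Emit:
carry_out(motion=[[-0.002, -0.0002, 0, 0, 0, 0, 0], [-0.004, -0.0004, 0, 0, 0, 0, 0], [-0.005, -0.0005, 0, 0, 0, 0, 0], [-0.006, -0.0006, 0, 0, 0, 0, 0], [-0.007, -0.0007, 0, 0, 0, 0, 0], [-0.008, -0.0008, 0, 0, 0, 0, 0], [-0.008, -0.0008, 0, 0, 0, 0, 0], [-0.008, -0.0008, 0, 0, 0, 0, 0], [-0.008, -0.0008, 0, 0, 0, 0, 0], [-0.008, -0.0008, 0, 0, 0, 0, 0]])

```text
time: 11.05
position: [0.4122, -0.0014, 0.0743]
ee_rot: [-0.524, 0.474, 0.524, 0.474]
ft_force: [0.5, -0.4, -2.3]
width: 0.225
```

Emit:
carry_out(motion=[[-0.001, -0.0001, 0, 0, 0, 0, 0], [-0.002, -0.0002, 0, 0, 0, 0, 0], [-0.003, -0.0003, 0, 0, 0, 0, 0], [-0.004, -0.0004, 0, 0, 0, 0, 0], [-0.005, -0.0005, 0, 0, 0, 0, 0], [-0.005, -0.0005, 0, 0, 0, 0, 0], [-0.005, -0.0005, 0, 0, 0, 0, 0], [-0.005, -0.0005, 0, 0, 0, 0, 0], [-0.005, -0.0005, 0, 0, 0, 0, 0], [-0.005, -0.0005, 0, 0, 0, 0, 0]])

```text
time: 11.88
position: [0.4093, -0.0016, 0.0745]
ee_rot: [0.526, -0.473, -0.523, -0.476]
ft_force: [12.9, 2.0, -8.2]
width: 0.227
```

Run:
```python
from h import *
np.set_printoptions(precision=4,suppress=True)
t=cam("top"); s=cam("scene");w=cam("wrist")
o=env.observe(); print(o["time"],o["position"],o["ft_force"],o["ft_torque"],o["width"])
crop(t["image"],180,100,130,150,4,"t8");cv2.imwrite("pics/w8.png",w["image"])
```

```text
12.0333 [ 0.4093 -0.0017  0.0745] [13.1745  1.689  -8.011 ] [ 0.1665 -1.6438  0.0196] 0.22392645587898036
```

View pics/t8.png

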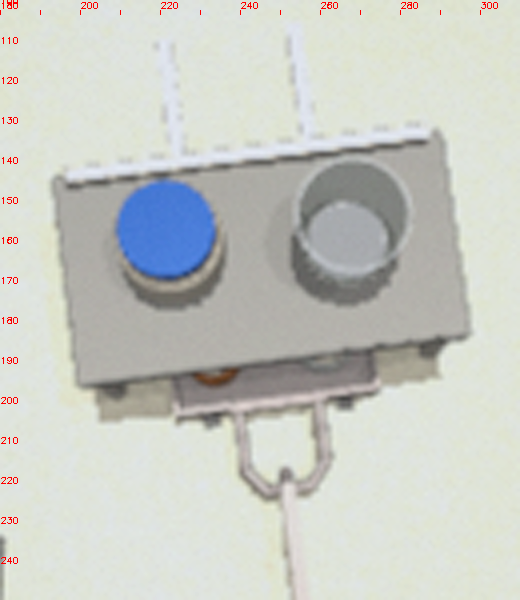

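View pics/w8.png

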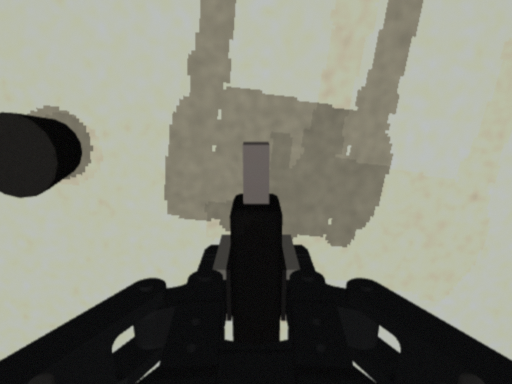

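13 N builds up and the tip stops advancing, so the tray is at its stop. I'll ease forward to free the hook, then lift it.

Emit:
carry_out(motion=[[0.004, 0.0004, 0, 0, 0, 0, 0], [0.009, 0.0009, 0, 0, 0, 0, 0], [0.013, 0.0013, 0, 0, 0, 0, 0], [0.016, 0.0016, 0, 0, 0, 0, 0], [0.016, 0.0016, 0, 0, 0, 0, 0], [0.016, 0.0016, 0.004, 0, 0, 0, 0], [0.016, 0.0016, 0.01, 0, 0, 0, 0], [0.016, 0.0016, 0.017, 0, 0, 0, 0], [0.016, 0.0016, 0.024, 0, 0, 0, 0], [0.016, 0.0016, 0.03, 0, 0, 0, 0]])

```text
time: 12.87
position: [0.4236, -0.0003, 0.1057]
ee_rot: [0.525, -0.474, -0.524, -0.475]
ft_force: [0.7, -0.1, -0.8]
width: 0.225
```

Emit:
carry_out(motion=[[0, 0, 0.007, 0, 0, 0, 0], [0, 0, 0.015, 0, 0, 0, 0], [0, 0, 0.025, 0, 0, 0, 0], [0, 0, 0.035, 0, 0, 0, 0], [0, 0, 0.043, 0, 0, 0, 0], [0, 0, 0.05, 0, 0, 0, 0], [0, 0, 0.055, 0, 0, 0, 0], [0, 0, 0.055, 0, 0, 0, 0], [0, 0, 0.055, 0, 0, 0, 0], [0, 0, 0.055, 0, 0, 0, 0]])

```text
time: 13.7
position: [0.4231, -0.0002, 0.1587]
ee_rot: [-0.524, 0.475, 0.525, 0.474]
ft_force: [0.5, -0.9, -1.4]
width: 0.226
```

Run:
```python
from h import *
np.set_printoptions(precision=4,suppress=True)
t=cam("top"); s=cam("scene");w=cam("wrist")
o=env.observe(); print(o["time"],o["position"],o["ee_rot"],o["ft_force"],o["ft_torque"],o["width"])
crop(t["image"],180,100,130,150,4,"t9");crop(s["image"],180,150,170,150,4,"s9") ;cv2.imwrite("pics/w9.png",w["image"])
```

```text
13.85 [ 0.4231 -0.0002  0.1586] [-0.5241  0.4746  0.5247  0.4741] [-0.2928 -0.6505 -1.634 ] [-0.0244  0.0149 -0.005 ] 0.22113675627132848
```

View pics/t9.png

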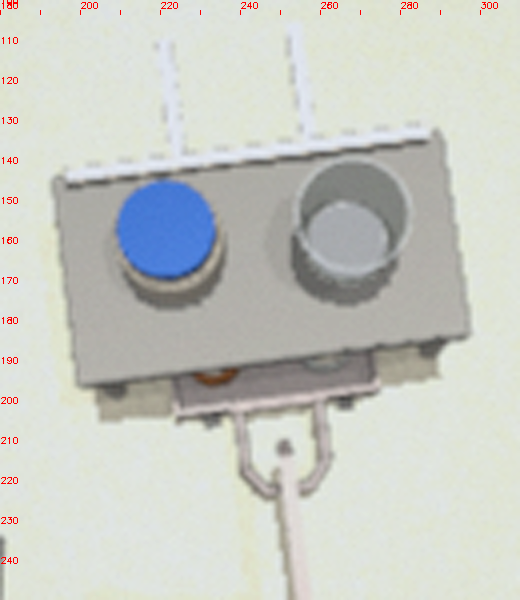

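View pics/s9.png

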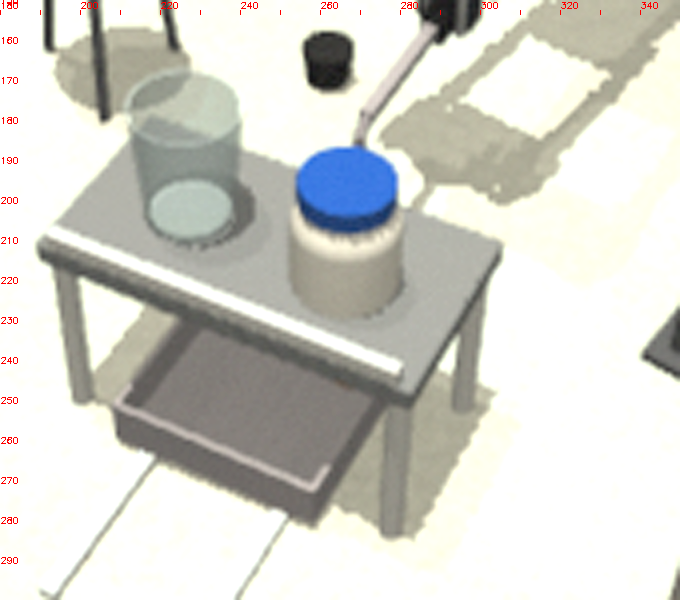

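View pics/w9.png

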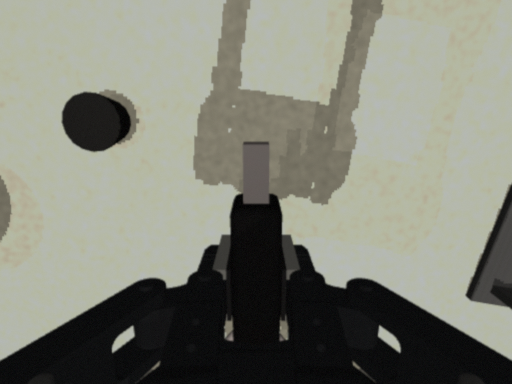

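The hook is out of the loop, the tray stayed out, and the rod hasn't shifted in the grip. On the way back I swing wide of the riser's near left corner.

Emit:
carry_out(motion=[[-0.012, 0.004, 0, 0, 0, -0.01, 0], [-0.025, 0.015, 0, 0, 0, -0.02, 0], [-0.03, 0.035, 0, 0, 0, -0.045, 0], [-0.03, 0.062, 0, 0, 0, -0.07, 0], [-0.03, 0.092, 0, 0, 0, -0.1, 0], [-0.03, 0.122, 0, 0, 0, -0.13, 0], [-0.03, 0.152, 0, 0, 0, -0.155, 0], [-0.03, 0.182, 0, 0, 0, -0.175, 0], [-0.025, 0.21, 0, 0, 0, -0.184, 0], [-0.012, 0.232, 0, 0, 0, -0.184, 0]])

```text
time: 14.68
position: [0.4103, 0.234, 0.1591]
ee_rot: [-0.479, 0.52, 0.479, 0.52]
ft_force: [0.7, 0.3, -2.2]
width: 0.223
```

Emit:
carry_out(motion=[[0.015, 0.012, 0, 0, 0, 0, 0], [0.03, 0.02, 0, 0, 0, 0, 0], [0.043, 0.0245, -0.005, 0, 0, 0, 0], [0.05, 0.0245, -0.015, 0, 0, 0, 0], [0.051, 0.0245, -0.025, 0, 0, 0, 0], [0.051, 0.0245, -0.03, 0, 0, 0, 0], [0.051, 0.0245, -0.03, 0, 0, 0, 0], [0.051, 0.0245, -0.03, 0, 0, 0, 0], [0.051, 0.0245, -0.03, 0, 0, 0, 0], [0.051, 0.0245, -0.03, 0, 0, 0, 0]])

```text
time: 15.52
position: [0.4624, 0.2562, 0.1302]
ee_rot: [-0.479, 0.52, 0.478, 0.521]
ft_force: [-0.8, -0.6, -1.9]
width: 0.225
```

Run:
```python
from h import *
np.set_printoptions(precision=4,suppress=True)
t=cam("top"); s=cam("scene");w=cam("wrist")
o=env.observe(); print(o["time"],o["position"],o["ee_rot"],o["ft_force"],o["width"])
crop(t["image"],130,170,90,110,5,"t10");crop(s["image"],310,150,80,115,5,"s10") ;crop(w["image"],200,100,110,130,5,"w10")
```

```text
15.6667 [0.4624 0.2563 0.13  ] [-0.4787  0.5201  0.4785  0.5209] [ 0.1195 -0.4935 -0.5781] 0.22393715409748846
```

View pics/w10.png

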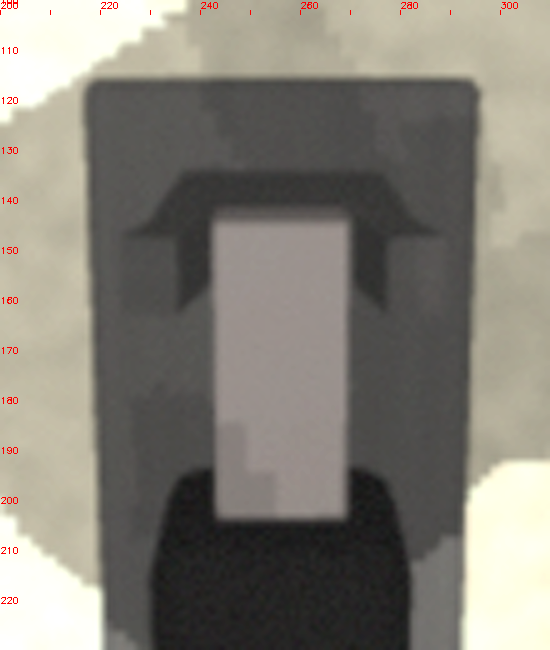

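View pics/s10.png

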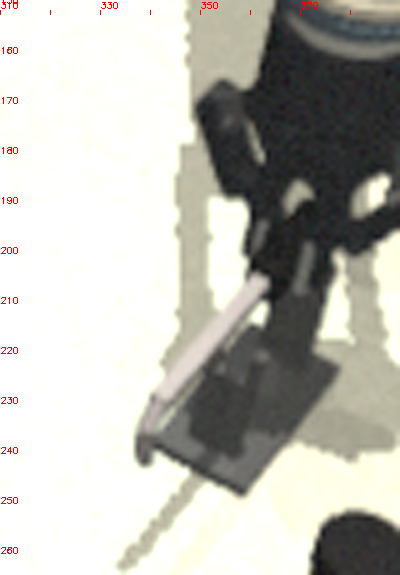

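The bar sits centred over the rear notch at about (256,170), matching the lift pose to 0.2 mm. Lowering now.

Emit:
carry_out(motion=[[0, 0, -0.008, 0, 0, 0, 0], [0, 0, -0.018, 0, 0, 0, 0], [0, 0, -0.028, 0, 0, 0, 0], [0, 0, -0.037, 0, 0, 0, 0], [0, 0, -0.045, 0, 0, 0, 0], [0, 0, -0.05, 0, 0, 0, 0], [0, 0, -0.054, 0, 0, 0, 0], [0, 0, -0.0555, 0, 0, 0, 0], [0, 0, -0.0555, 0, 0, 0, 0], [0, 0, -0.0555, 0, 0, 0, 0]])

```text
time: 16.5
position: [0.4626, 0.2564, 0.0741]
ee_rot: [-0.479, 0.52, 0.479, 0.521]
ft_force: [0.2, 1.0, -1.5]
width: 0.226
```

Down with no contact force, so I release to about 60 mm and lift away.

Emit:
carry_out(motion=[[0, 0, -0.0003, 0, 0, 0, 0.3], [0, 0, -0.0003, 0, 0, 0, 0.4], [0, 0, -0.0003, 0, 0, 0, 0.5], [0, 0, -0.0003, 0, 0, 0, 0.6], [0, 0, -0.0003, 0, 0, 0, 0.7], [0, 0, -0.0003, 0, 0, 0, 0.7], [0, 0, -0.0003, 0, 0, 0, 0.7], [0, 0, 0.005, 0, 0, 0, 0.7], [0, 0, 0.015, 0, 0, 0, 0.7], [0, 0, 0.03, 0, 0, 0, 0.7]])

```text
time: 17.33
position: [0.4617, 0.256, 0.1035]
ee_rot: [-0.478, 0.521, 0.479, 0.52]
ft_force: [-0.6, -0.4, -0.5]
width: 0.701
```

Emit:
carry_out(motion=[[0, 0, 0.02, 0, 0, 0, 0.7], [0, 0, 0.04, 0, 0, 0, 0.7], [0, 0, 0.06, 0, 0, 0, 0.7], [0, 0, 0.08, 0, 0, 0, 0.7], [0, 0, 0.095, 0, 0, 0, 0.7], [0, 0, 0.1, 0, 0, 0, 0.7], [0, 0, 0.1, 0, 0, 0, 0.7], [0, 0, 0.1, 0, 0, 0, 0.7], [0, 0, 0.1, 0, 0, 0, 0.7], [0, 0, 0.1, 0, 0, 0, 0.7]])

```text
time: 18.17
position: [0.4618, 0.256, 0.2022]
ee_rot: [-0.478, 0.521, 0.479, 0.52]
ft_force: [0.0, 0.1, -0.3]
width: 0.701
```

Run:
```python
from h import *
np.set_printoptions(precision=4,suppress=True)
t=cam("top"); s=cam("scene");w=cam("wrist")
o=env.observe(); print(o["time"],o["position"],o["ft_force"],o["width"])
cv2.imwrite("pics/s11.png",cv2.resize(s["image"],(768,576)))
crop(s["image"],310,170,80,95,6,"s11c");crop(t["image"],180,100,130,150,4,"t11");cv2.imwrite("pics/w11.png",cv2.resize(w["image"],(768,576),interpolation=cv2.INTER_CUBIC))
np.savez("w11.npz",**w)
```

```text
18.3167 [0.4621 0.2561 0.2028] [-0.2494 -0.2016  0.6639] 0.7023657432569178
```

View pics/w11.png

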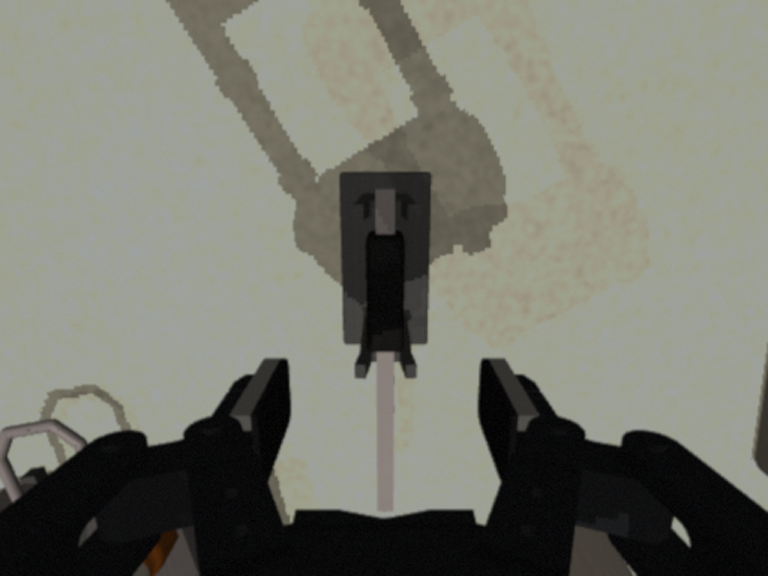

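View pics/s11.png

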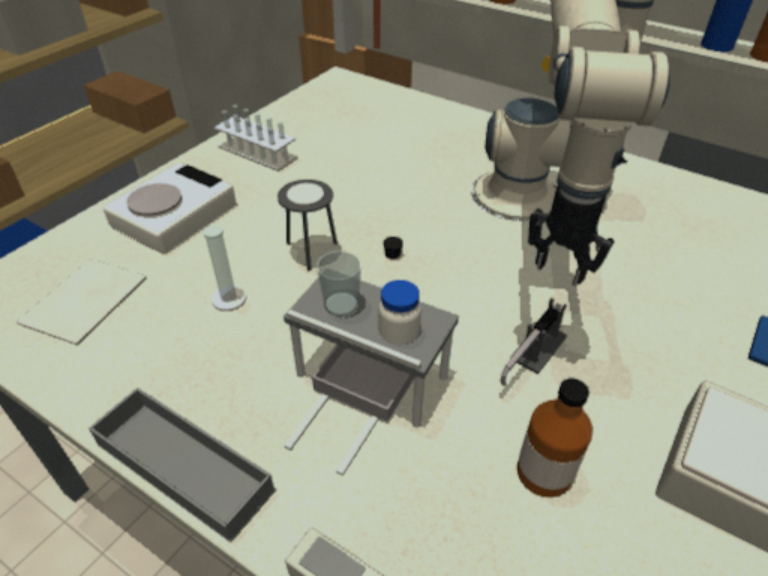

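View pics/s11c.png

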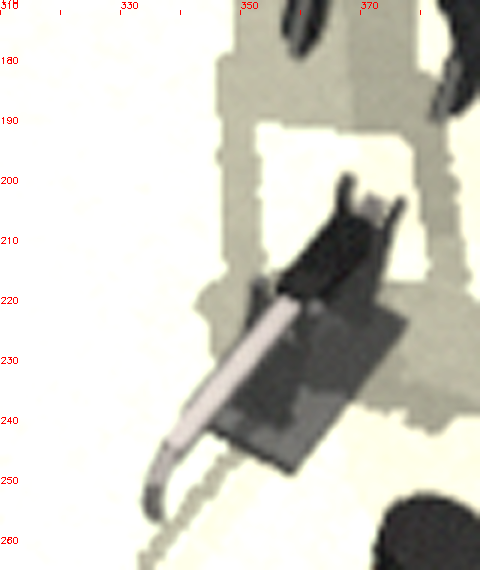

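View pics/t11.png

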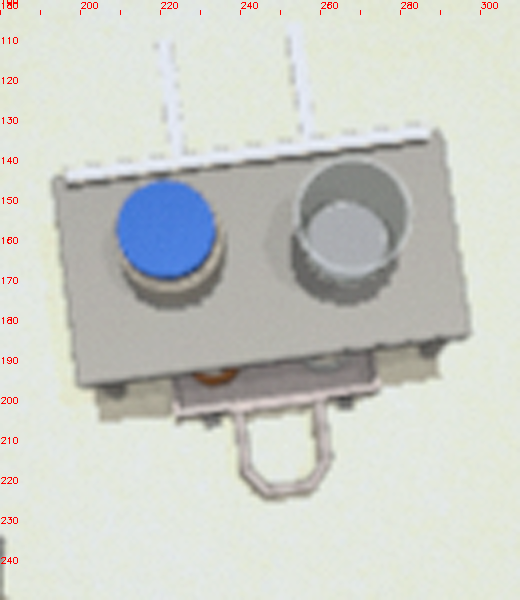

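The rod is back in both notches at its starting pixels, the loop's front is at row 222 (the stop), and the jar edges show unchanged under the board's front. Handing in.

Run:
```python
from h import *
w=dict(np.load("w11.npz")); g=lambda u,v,z: back(w,[u/1.5,v/1.5],z)
a=g(385.5,189,.08);b=g(385,505,.08);d=(b-a)/np.linalg.norm(b-a);print(a+.055*d,np.arctan2(d[1],d[0]))
print(env.close_job())
```

```text
[0.46344493 0.25521998 0.08      ] -0.08490882164155615
the job is handed in; nothing more can be done
None
```

I took the rod from its rest, hooked the loop under the riser and pulled the tray out to its front stop. I then unhooked the rod, laid it back in its notches and handed the job in at about 18.3 s of the 58 s allowed. No verdict was reported.

What the last checks showed:
- **Tray:** I read about 13 N at the stop. In the top view, the loop's front bar sits where a travel of about 0.11 m would put it. It had not moved after unhooking.
- **Rod:** It lies in both notches with the hook forward and down. The handle measured about 2 mm from the rest's middle along the rod and well under 1 mm across. Its direction matches the start to within 0.001 rad.
- **Robot:** The gripper was open and clear above the rest, with no contact force.
- **Bystanders:** The bottles, glassware and tripod look unmoved in the last pictures. I checked this by eye only.

Two things I could only check partly:
- **Jars:** They were upright early in the pull, about 30 mm out. After that only their front edges showed beneath the board's edge, and these looked the same before and after unhooking.
- **Hook entering the loop:** The board hid this, so I went by the calibration. The tray following and later pictures of the hook in the loop confirmed it.

No check failed. The only disagreement was an early scene-camera fit of the rest that differed by about 10 mm because the rod hid a corner, so I used the wrist camera's fit instead.

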